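Refile the returned archive items in order

ROBOT

A 6-joint arm with a two-finger parallel gripper is mounted at the origin on the work surface. World frame = base frame: x ahead of the robot, y to its left, z up, the work surface at z = 0. Lengths are in m, angles in rad, forces in N, time in s.
With the tool pointing down it reaches from about 0.375 to 0.975 m from the base axis. Payload 3.8 kg.
Tool frame: the origin (TCP) lies midway between the tips of the shut fingers; the grasp point (between the pads) lies 19 mm behind it; z points along the fingers, y is the line along which they close (so a half turn about z gives the same grasp; the last joint's range is limited). The gripper opens to 88 mm and grips with 3 to 60 N. Pads are 18 mm wide; open, the fingers measure 123 mm over their backs; the gripper's body (75 mm by 187 mm) begins 45 mm behind the grasp point.
Start: joints at [1.087, 0.264, 1.604, -0, 1.274, -0.037], TCP at [0.292, 0.609, 0.239] pointing down, gripper open.
Joint ranges: [-2.63, 2.63], [-0.94, 2.18], [0.31, 2.57], [-1.31, 4.45], [0, 2.66], [-2.55, 2.55]. Speed limits (rad/s): [2.57, 2.57, 3.14, 3.14, 3.14, 3.14].

INTERFACE

Orientations are given as a unit quaternion [w, x, y, z].
In Python, from rig import r gives the robot as it stands. The module is installed in compiled form; this text tells all that it offers.
- The arm moves only by the tool send_rows, never from a script. Its argument "steps" is a list of rows, each an object with "fingers": the opening, from 0 (shut) to 1 (fully open); "translation": the shift along the tool's x, y, z in mm, a list of three; "yaw": the turn about the tool's z in degrees. In form: [{"fingers": fingers, "translation": [dx, dy, dz], "yaw": yaw}, ...]. A call has 1 to 5 rows; each row shifts and turns the commanded pose from where the row before left it, along the tool's axes as they then stand; what a row does not reach is not made up. A row lasts 1/8 s, in which the tool goes at most 62.5 mm and 10.7 degrees, less where a joint would pass 70% of its speed; a pose out of reach is approached as far as the arm can. A call is refused whole if a number of a shift passes 62.5 or a number of a turn 10.7, either way. A call with a gripper value outside its range is refused whole. The fingers move at their own pace and stop on an object; "grip_force" is the grip in N (left out, the last holds). Time passes only in rows, so rows that do not move let the fingers close. It gives the time, the measured TCP pose, the force, the opening and the grip force at its end, in the units of the state.
- r.sense(): the state, without advancing time (a new reading comes with each control period).
- r.get_image(name): name is "scene" or "side" or "wrist"; returns the picture (384x512x3 uint8, red, green, blue); there is no depth.
- r.camera_info(name): a dict with "camera_matrix" (3x3 intrinsics, pixels), "position" and "orientation" of the camera in the world; the wrist camera has in their place "tool_from_camera" (4x4, takes a point from camera to tool coordinates, whose origin is the TCP and whose axes are the flange's). Camera axes: x right, y down, z forward; pixel columns grow to the right and rows downward; lengths in m; the calibration is good to about 2 mm. A picture is of the moment at which its call begins: read the wrist's pose just before it. camera_info takes no time and is no camera call.
- r.sign_off(): hands the job in; it is judged then, once.
The state is a dict: "time_s": time; "joint_positions": joint angles; "dq": joint speeds; "tau": joint torques, N m; "position": TCP position; "eef_rot": TCP orientation; "contact_force": force on the tool from outside, world axes, zero at the start; "ft_torque": the same for the moment, N m; "opening": finger opening in m; "finger_force": force on a finger pad.
Only numpy, scipy, OpenCV 4.12 (cv2) and the standard library are available. Lean on these libraries where they do the work, as an engineer would, in place of code of your own. Each camera call takes 0.05 s, during which the arm holds its last target. There are 200 camera calls.

TASK

Put the four items that came back in the plywood tray into the four empty bays of the green steel rack, one to a bay, standing upright and square as they stand now, and in the same left-to-right order as in the tray. Set each one down on the rack's floor without dropping it, and leave the dark-red register where it stands.

Things in the scene. Friction and masses are not known exactly. Their poses are not given: they have to be found in the camera images.
- carton_center (a point): Buff board microfilm carton with white paper labels: 98 deep x 40 thick x 98 mm high, 120 g. Point at its centre, half-way up; x along depth, y through thickness, z up. Stands upright in one of the tray's four bays, thickness along the row, 26 mm or more free to the next item. Grip it from above across the thickness in its top 40 mm, above the dividers.
- tape_center (a point): Backup tape in grey plastic case, the slimmest, black panels on broad sides: 100 deep x 28 thick x 108 mm high, 220 g. Point at its centre, half-way up; x along depth, y through thickness, z up. Stands upright in one of the tray's four bays, thickness along the row, 26 mm or more free to the next item. Grip it from above across the thickness in its top 40 mm, above the dividers.
- indexbox_center (a point): Brown wooden card-index box with brass label frames, the thickest: 90 deep x 42 thick x 100 mm high, 240 g. Point at its centre, half-way up; x along depth, y through thickness, z up. Stands upright in one of the tray's four bays, thickness along the row, 26 mm or more free to the next item. Grip it from above across the thickness in its top 40 mm, above the dividers.
- cassettes_center (a point): Two audio cassettes in black cases banded into one piece, the shallowest: 70 deep x 34 thick x 109 mm high, 140 g. Point at its centre, half-way up; x along depth, y through thickness, z up. Stands upright in one of the tray's four bays, thickness along the row, 26 mm or more free to the next item. Grip it from above across the thickness in its top 40 mm, above the dividers.
- mat1: Black rubber mat, 100 x 58 x 2 mm, fixed on the floor of the tray bay that holds the microfilm carton at the start; it never moves, so it keeps the place of the microfilm carton in the row. Origin: centre of underside, 8 mm above the counter; x along the bay, +y to the robot's left. The fixed plywood tray is 120 mm deep, 308 wide, turned at most 7 degrees, nearer to the robot than the rack or beyond it.
- mat2: Black rubber mat, 100 x 58 x 2 mm, fixed on the floor of the tray bay that holds the backup tape at the start; it never moves, so it keeps the place of the backup tape in the row. Origin: centre of underside, 8 mm above the counter; x along the bay, +y to the robot's left. Top face of each mat 10 mm above the counter: the items stand on it.
- mat3: Black rubber mat, 100 x 58 x 2 mm, fixed on the floor of the tray bay that holds the wooden index box at the start; it never moves, so it keeps the place of the wooden index box in the row. Origin: centre of underside, 8 mm above the counter; x along the bay, +y to the robot's left. The tray's four bays are 75 mm apart centre to centre; dividers, 8 mm thick, reach 40 mm and the ends 46 mm above the counter.
- mat4: Black rubber mat, 100 x 58 x 2 mm, fixed on the floor of the tray bay that holds the cassettes at the start; it never moves, so it keeps the place of the cassettes in the row. Origin: centre of underside, 8 mm above the counter; x along the bay, +y to the robot's left. The tray has 18 mm high lips along front and back.
- rack: Fixed green steel rack, 120 deep (x) x 381 mm wide (y), yaw within 7 deg. Origin: underside centre; +y to robot's left. Floor 4 mm above counter. Bay centres y = +150 (holds the register), +75, 0, -75, -150 mm (empty), x = 0; 69 mm clear between wire dividers 41 mm high; ends 44 high. Lips front and back 16 high, 114 apart.
- register_center (a point): The small dark-red bound register that stands loose in the rack's left end bay and stays there: 88 deep x 40 thick x 104 mm high, 300 g. Point at its centre, half-way up; x along depth, y through thickness, z up.
Mind the look-alikes: they are no part of the job. What is shaped like the part that bears tape_center but purple or turquoise is not meant.

How it is judged:
By the outcome, as a careful person would: the job done as asked, in the order asked, and still so for the second after the job is handed in, with the robot touching nothing.
It also fails if it takes over 104 s, if anything falls off the work surface, if the arm or the gripper's body presses on something with over 40 N, if the wrist force passes 120 N, or if a joint passes its speed limit or range.

## Working session

There is one attempt and no reset: what is moved stays moved. The work goes in short steps, Python scripts to look and compute and a tool call to move; the robot and the scene stay as the last step left them, time stands still between calls to the robot, and variables do not carry over. Pictures are saved under pics/ and viewed, at most 14 in all, crops included, and the job is handed in when it is done.

Besides the shell and the picture viewer there is one more tool, called after "Emit:" as name([rows], argument=value, ...), one row to a line, values as JSON. send_rows: Moves the arm, as the interface text tells. Its arguments: {"type":"object","properties":{"steps":{"type":"array"},"grip_force":{"type":"number"}},"required":["steps"]}

```bash
mkdir -p pics
python3 - <<'E'
from rig import r
import cv2
s=r.sense(); print({k:s[k] for k in('time_s','position','eef_rot','opening')})
for n in('scene','side'):
    cv2.imwrite(f'pics/{n}0.png',r.get_image(n)[:,:,::-1]); print(r.camera_info(n))
print(r.camera_info('wrist'))
E
```

```text
{'time_s': 0.0, 'position': array([0.29131687, 0.60811055, 0.2373869 ]), 'eef_rot': array([-2.94492666e-04,  2.21531053e-01,  9.75152672e-01, -1.08235626e-03]), 'opening': 0.08807330766197508}
{'camera_matrix': array([[444.9561111 ,   0.        , 258.45542226],
       [  0.        , 444.9561111 , 197.15593562],
       [  0.        ,   0.        ,   1.        ]]), 'position': array([1.20706487, 0.13552682, 0.6415215 ]), 'orientation': array([-0.25128359,  0.58322812,  0.70637333, -0.31263116])}
{'camera_matrix': array([[356.02386114,   0.        , 251.81509897],
       [  0.        , 356.02386114, 188.86947354],
       [  0.        ,   0.        ,   1.        ]]), 'position': array([0.29822734, 0.3129511 , 0.59590792]), 'orientation': array([ 0.13425596, -0.38358397,  0.85512555, -0.32186793])}
{'camera_matrix': array([[295.24512951,   0.        , 258.20723417],
       [  0.        , 295.24512951, 194.25227984],
       [  0.        ,   0.        ,   1.        ]]), 'tool_from_camera': array([[-1.10127380e-03, -9.48900733e-01, -3.15572789e-01,
         8.35193753e-02],
       [ 9.99999390e-01, -1.07138296e-03, -2.68201352e-04,
        -1.77975456e-04],
       [-8.36028498e-05, -3.15572892e-01,  9.48901335e-01,
        -1.44971330e-01],
       [ 0.00000000e+00,  0.00000000e+00,  0.00000000e+00,
         1.00000000e+00]])}
```

View pics/scene0.png

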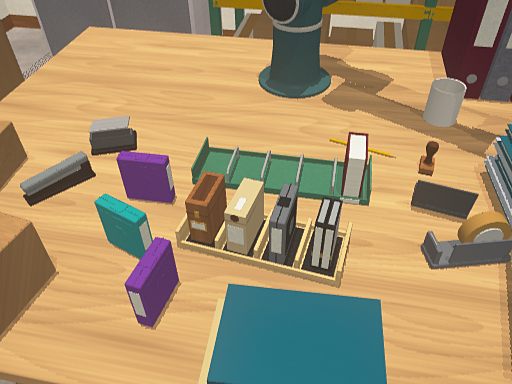

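View pics/side0.png

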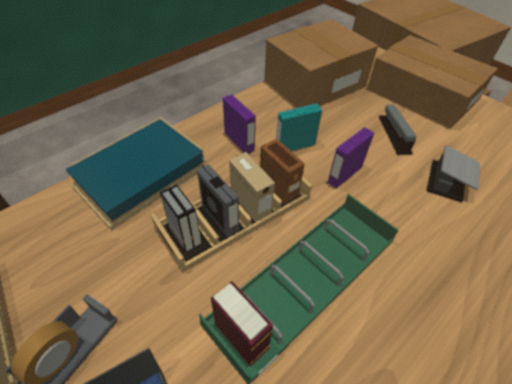

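The scene view, taken from beyond the tray, shows the rack nearer the robot at about (285,170), with the register at its +y end at (356,165). The tray is beyond it. From the robot's left the order is cassettes (325,235), tape (285,225), carton (245,215), index box (206,208). Next I'll enlarge crops to fit the poses.

Run:
```python
import cv2
a=cv2.imread('pics/scene0.png')[125:290,170:380]; cv2.imwrite('pics/c1.png',cv2.resize(a,(756,594),interpolation=cv2.INTER_CUBIC))
a=cv2.imread('pics/side0.png')[130:380,145:405]; cv2.imwrite('pics/c2.png',cv2.resize(a,(624,600),interpolation=cv2.INTER_CUBIC))
```

```text
(no output)
```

View pics/c1.png

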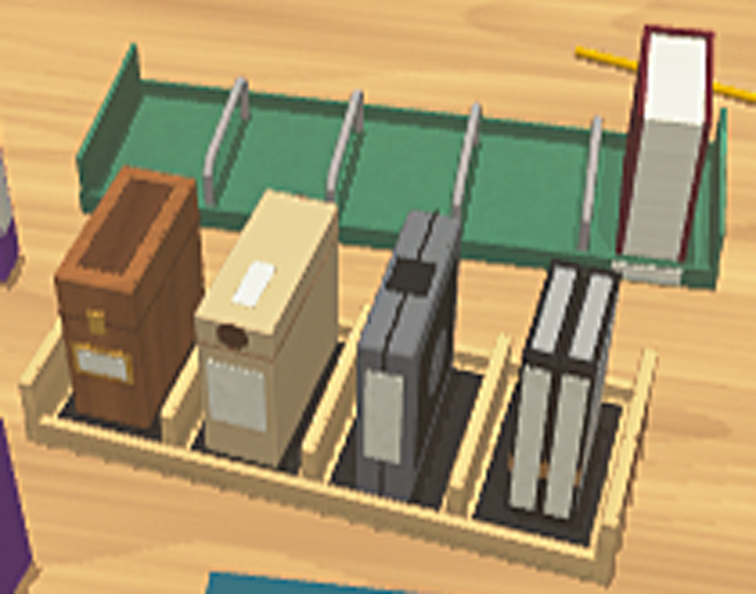

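View pics/c2.png

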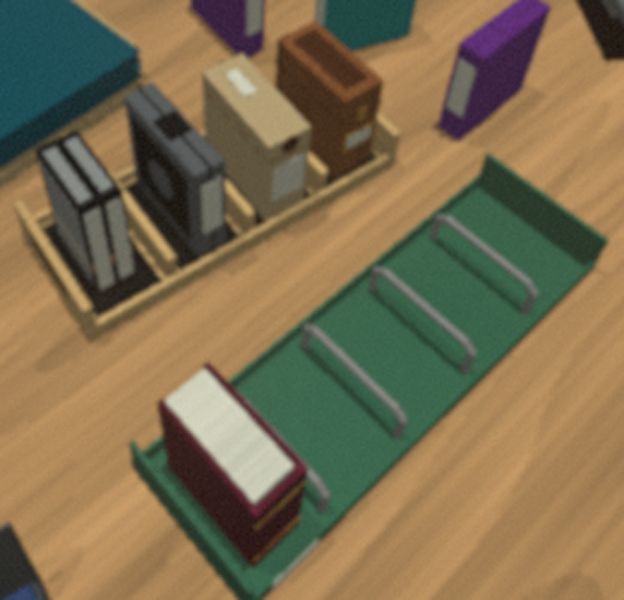

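The crops show all the item tops, the rack's end plates and the wire dividers clearly. I'll fit the poses from these corners in both cameras.

```bash
cat > fit.py <<'E'
import numpy as np
from rig import r
from scipy.optimize import least_squares
from scipy.spatial.transform import Rotation as R
def proj(n,P):
    c=r.camera_info(n); q=c['orientation']
    p=(np.asarray(P)-c['position'])@R.from_quat(np.r_[q[1:],q[0]]).as_matrix()
    return (p@c['camera_matrix'].T)[:,:2]/p[:,2:]
def fit(name,obs,free=0):
    # obs: (crop, (lx,ly,z), (u,v)); pose x,y,yaw
    def res(v):
        c,s=np.cos(v[2]),np.sin(v[2]); o=[]
        for k,l,uv in obs:
            lx=l[0]*v[3] if isinstance(l[0],complex) is False and free and abs(l[0])==1 else l[0]
            P=[[v[0]+c*lx-s*l[1],v[1]+s*lx+c*l[1],l[2]]]
            t=np.array(uv)/3.6+[170,125] if k==1 else np.array(uv)/2.4+[145,130]
            o+=list(proj('scene' if k==1 else 'side',P)[0]-t+(0.0))
        return o
    v=least_squares(res,[.55,0,0]+[.05]*free,loss='soft_l1',x_scale=[.1,.1,.1]+[.1]*free)
    x=v.x; print(name,np.round(x[:2]*1000,1),'yaw',round(np.degrees(x[2]),2),x[3:],'\n',np.round(np.reshape(res(x),(-1,2)),1).tolist())
    return x
E
cat > poses.py <<'E'
from fit import *
B=lambda d,t,z,c:[(k,(sx*d/2,sy*t/2,z),uv) for k,sx,sy,uv in c]
fit('index',B(.09,.042,.110,[(1,1,-1,(57,277)),(1,-1,-1,(125,168)),(1,-1,1,(202,182)),(2,1,1,(278,38)),(2,1,-1,(317,24)),(2,-1,-1,(380,83)),(2,-1,1,(342,99))]))
fit('carton',B(.098,.04,.108,[(1,1,-1,(198,320)),(1,-1,-1,(268,190)),(1,-1,1,(340,207)),(1,1,1,(275,337)),(2,1,1,(205,70)),(2,1,-1,(242,56)),(2,-1,-1,(311,128)),(2,-1,1,(265,143))]))
fit('tape',B(.1,.028,.118,[(1,1,-1,(359,340)),(1,-1,-1,(413,210)),(1,-1,1,(461,214)),(1,1,1,(410,356)),(2,1,1,(128,94)),(2,1,-1,(153,86)),(2,-1,-1,(223,160)),(2,-1,1,(198,174))]))
fit('cass',B(.07,.034,.119,[(1,1,-1,(524,360)),(1,-1,-1,(555,262)),(1,-1,1,(617,270)),(1,1,1,(592,372)),(2,1,1,(38,150)),(2,1,-1,(74,133)),(2,-1,-1,(120,192)),(2,-1,1,(85,208))]))
fit('register',B(.088,.04,.108,[(1,-1,-1,(646,27)),(1,-1,1,(714,33)),(2,1,1,(160,402)),(2,1,-1,(208,366)),(2,-1,-1,(305,467)),(2,-1,1,(254,508))]))
w=[(1,(-.06,-.1905,.044),(134,46)),(1,(.06,-.1905,.044),(80,160)),(2,(.06,-.1905,.044),(489,156)),(2,(-.06,-.1905,.044),(606,240)),(2,(.06,.1905,.044),(133,445)),(1,(-.06,.1905,.044),(723,112)),
 (1,(.06,-.1905,0),(85,208)),(1,(.06,.1905,0),(716,287))]
w+=[(2,(s,y,.041),uv) for y,a,b in[(-.1125,(438,218),(535,298)),(-.0375,(375,270),(472,360)),(.0375,(306,328),(403,428))] for s,uv in((1,a),(-1,b))]
w+=[(1,(-1,y,.041),uv) for y,uv in[(-.1125,(241,80)),(-.0375,(358,95)),(.0375,(476,106)),(.1125,(598,119))]]
fit('rack',w,1)
E
python3 poses.py
```

```text
index [633.6 -78.9] yaw -6.98 [] 
 [[-0.7, -1.2], [0.7, -2.0], [0.0, -1.6], [-1.6, -0.6], [-1.4, -2.5], [0.8, -1.4], [-0.4, 0.8]]
carton [643.   -4.7] yaw -8.27 [] 
 [[-0.8, -1.8], [0.1, -0.7], [0.4, -0.9], [-0.3, -1.1], [-2.9, -0.4], [-1.1, -2.2], [-0.9, -1.5], [0.4, 1.2]]
tape [653.1  66.6] yaw -6.0 [] 
 [[-1.2, -0.1], [-0.8, -2.0], [1.1, -0.2], [1.1, -1.0], [-2.4, -0.4], [0.1, -3.3], [1.1, -0.8], [-1.9, 0.6]]
cass [665.3 143.9] yaw -5.64 [] 
 [[-0.6, -1.2], [-1.2, -2.0], [1.2, -0.5], [1.3, -0.2], [-2.2, -1.2], [0.1, -2.6], [1.0, -1.9], [-2.3, 0.9]]
register [449.3 186.4] yaw -0.16 [] 
 [[-0.2, -1.4], [0.3, -1.1], [-1.7, -0.7], [-0.2, -2.8], [0.7, -0.2], [0.1, 3.0]]
rack [447.6  36.9] yaw 0.1 [0.04580442] 
 [[-0.0, -2.0], [-0.5, -1.8], [-0.7, -1.9], [1.6, -0.2], [-3.8, 1.0], [2.9, -2.6], [0.4, 0.4], [1.0, 0.2], [1.0, -2.1], [-0.2, -4.5], [0.9, -1.8], [0.0, -5.2], [0.5, -1.6], [-0.3, -5.3], [1.5, -3.3], [1.3, -4.0], [1.6, -3.5], [1.4, -3.4]]
```

Emit:
send_rows([
  {"fingers": 1, "translation": [0, 0, -28], "yaw": -10.7},
  {"fingers": 1, "translation": [0, 0, -28], "yaw": -10.7},
  {"fingers": 1, "translation": [-28, -50, 0], "yaw": 0},
  {"fingers": 1, "translation": [-28, -50, 0], "yaw": 0},
  {"fingers": 1, "translation": [-28, -50, 0], "yaw": 0},
])

```text
time_s: 0.72
position: [0.3647, 0.4513, 0.2942]
eef_rot: [-0.0, 0.036, 0.999, -0.0]
contact_force: [1.0, -1.1, 0.4]
opening: 0.0879
finger_force: 0.0
```

Emit:
send_rows([
  {"fingers": 1, "translation": [-28, -50, 0], "yaw": 0},
  {"fingers": 1, "translation": [-28, -50, 0], "yaw": 0},
  {"fingers": 1, "translation": [-28, -50, 0], "yaw": 0},
  {"fingers": 1, "translation": [-28, -50, 0], "yaw": 0},
  {"fingers": 1, "translation": [-28, -50, 0], "yaw": 0},
])

```text
time_s: 1.35
position: [0.486, 0.1916, 0.2944]
eef_rot: [-0.0, 0.037, 0.999, -0.0]
contact_force: [0.5, -0.0, -0.3]
opening: 0.0881
finger_force: 0.0
```

Emit:
send_rows([
  {"fingers": 1, "translation": [-28, -50, 0], "yaw": 0},
  {"fingers": 1, "translation": [-28, -50, 0], "yaw": 0},
  {"fingers": 1, "translation": [-28, -46, 0], "yaw": 0},
  {"fingers": 1, "translation": [0, 0, 0], "yaw": 0},
  {"fingers": 1, "translation": [0, 0, 0], "yaw": 0},
])

```text
time_s: 1.98
position: [0.5584, 0.0418, 0.2941]
eef_rot: [-0.001, 0.037, 0.999, 0.0]
contact_force: [0.1, -0.3, -0.2]
opening: 0.0879
finger_force: 0.0
```

Run:
```python
from rig import r
import cv2,json
s=r.sense(); print(s['time_s'],s['position'],s['eef_rot'])
im=r.get_image('wrist')[:,:,::-1]; cv2.imwrite('pics/w1raw.png',im)
json.dump([list(s['position']),list(s['eef_rot'])],open('w1.json','w'))
cv2.imwrite('pics/w1.png',cv2.resize(im,(768,576),interpolation=cv2.INTER_CUBIC))
```

```text
1.975 [0.55835775 0.04182805 0.2941184 ] [-7.22961996e-04  3.70659259e-02  9.99312521e-01  2.83131996e-04]
```

View pics/w1.png

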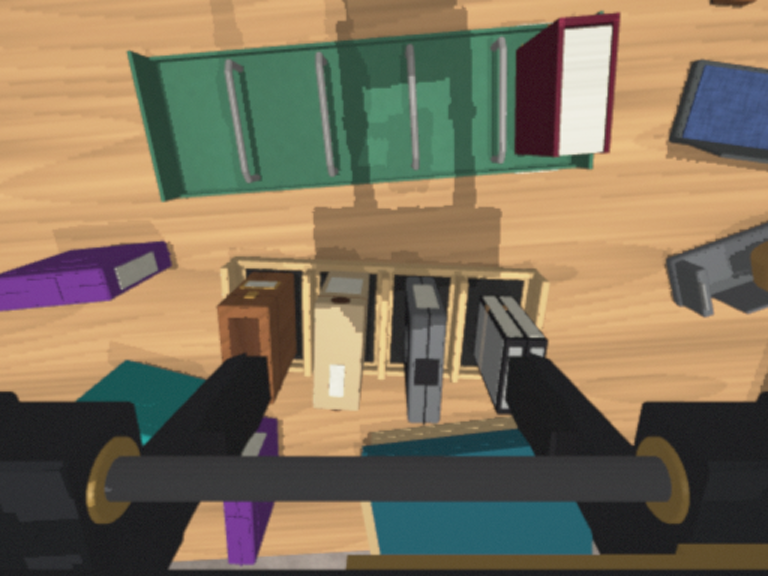

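The wrist view shows rack wires at x≈235/325/412/500 (y≈45–178), the carton top at (314–366, 300–409), the tape top at (407–443, 310–421), and the purple and turquoise decoys off to the sides. I'll add these points to the fit.

```bash
cat > fit2.py <<'E'
import re,numpy as np
s=open('fit.py').read()
s=s.replace("def fit(","""import json
PW,QW=json.load(open('w1.json'))
def projw(P):
    c=r.camera_info('wrist'); T=np.eye(4); T[:3,:3]=R.from_quat(np.r_[QW[1:],QW[0]]).as_matrix(); T[:3,3]=PW
    T=np.linalg.inv(T@c['tool_from_camera']); p=np.asarray(P)@T[:3,:3].T+T[:3,3]
    return (p@c['camera_matrix'].T)[:,:2]/p[:,2:]
def fit(""",1)
s=s.replace("            t=np","            if k==3: o+=list(projw(P)[0]-np.array(uv)/1.5); continue\n            t=np",1)
open('fit.py','w').write(s)
p=open('poses.py').read()
p=p.replace("(342,99))]","(342,99)),(3,-1,-1,(220,307)),(3,-1,1,(272,307))]").replace("(265,143))]","(265,143)),(3,1,-1,(314,404)),(3,1,1,(360,409)),(3,-1,-1,(316,300)),(3,-1,1,(364,303))]")
p=p.replace("(198,174))]","(198,174)),(3,1,-1,(410,420)),(3,1,1,(440,421)),(3,-1,-1,(407,310)),(3,-1,1,(443,310))]").replace("(85,208))]","(85,208)),(3,-1,-1,(508,350)),(3,-1,1,(545,345))]")
p=p.replace("(254,508))]","(254,508)),(3,-1,-1,(562,26)),(3,-1,1,(620,14)),(3,1,-1,(557,155)),(3,1,1,(609,153))]")
p=p.replace("fit('rack'","w+=[(3,(s,y,.041),uv) for y,a,b in[(-.1125,(231,63),(248,179)),(-.0375,(319,53),(333,174)),(.0375,(409,45),(416,168)),(.1125,(499,38),(503,160))] for s,uv in((-1,a),(1,b))]\nw+=[(3,(-.06,-.1905,.044),(130,53)),(3,(.06,-.1905,.044),(161,200))]\nfit('rack'")
open('poses.py','w').write(p)
E
python3 fit2.py; python3 poses.py
```

```text
index [633.5 -78.2] yaw -6.85 [] 
 [[-0.3, -1.1], [1.0, -1.9], [0.4, -1.6], [-1.9, -0.4], [-1.6, -2.3], [0.6, -1.3], [-0.5, 1.0], [-0.8, -0.5], [-0.0, 1.0]]
carton [639.5  -4.6] yaw -8.18 [] 
 [[-0.2, -3.2], [0.5, -1.9], [0.8, -2.2], [0.3, -2.5], [-1.8, 0.6], [-0.0, -1.3], [0.4, -0.4], [1.7, 2.3], [-0.4, 2.4], [-0.2, 0.9], [-0.5, 0.5], [1.1, 0.6]]
tape [649.7  66.1] yaw -4.05 [] 
 [[-0.3, -1.2], [-1.8, -3.2], [0.1, -1.8], [2.1, -2.5], [-1.7, 0.9], [0.5, -2.2], [3.2, -0.5], [0.5, 1.3], [-1.8, 1.2], [0.3, 0.4], [1.1, 0.9], [1.1, 0.8]]
cass [667.2 143.5] yaw -5.72 [] 
 [[-1.0, -0.4], [-1.5, -1.3], [0.9, 0.3], [0.9, 0.6], [-2.5, -2.0], [-0.3, -3.3], [0.5, -2.7], [-2.8, 0.1], [-2.1, -5.0], [1.7, -1.0]]
register [449.6 186.8] yaw 0.15 [] 
 [[-0.1, -1.3], [0.4, -1.1], [-2.1, -0.5], [-0.7, -2.7], [0.4, -0.3], [-0.1, 3.0], [-1.7, -4.9], [0.8, -0.6], [-2.0, 2.3], [0.9, 0.6]]Traceback (most recent call last):
  File "poses.py", line 14, in <module>
    fit('rack',w,1)
    ~~~^^^^^^^^^^^^
  File "fit.py", line 26, in fit
    v=least_squares(res,[.55,0,0]+[.05]*free,loss='soft_l1',x_scale=[.1,.1,
[... 1055 characters left out ...]
         mf)
                             ^^^
    df = [f_eval - f0 for f_eval in f_evals]
                                    ^^^^^^^
    f = np.atleast_1d(self.fun(x, *self.args, **self.kwargs))
                      ~~~~~~~~^^^^^^^^^^^^^^^^^^^^^^^^^^^^^^
    return np.atleast_1d(self.fun(x))
                         ~~~~~~~~^^^
    return self.f(x, *self.args, **self.kwargs)
           ~~~~~~^^^^^^^^^^^^^^^^^^^^^^^^^^^^^^
  File "fit.py", line 24, in res
    o+=list(proj('scene' if k==1 else 'side',P)[0]-t+(0.0))
            ~~~~^^^^^^^^^^^^^^^^^^^^^^^^^^^^^^^
  File "fit.py", line 6, in proj
    c=r.camera_info(n); q=c['orientation']
ValueError: time passes only in moves, steps and waits
```

```bash
python3 - <<'E'
s=open('fit.py').read()
s=s.replace("def proj(","C={n:r.camera_info(n) for n in('scene','side','wrist')}\ndef proj(",1).replace("c=r.camera_info(n)","c=C[n]").replace("c=r.camera_info('wrist')","c=C['wrist']")
s=s.replace("+[170,125]","+[169.64,124.64]").replace("+[145,130]","+[144.7,129.7]").replace("/1.5)","/1.5+.17)")
open('fit.py','w').write(s)
E
python3 poses.py
```

```text
index [633.6 -78.7] yaw -7.14 [] 
 [[-0.2, -0.8], [1.3, -1.6], [0.6, -1.2], [-1.4, -0.3], [-1.1, -2.1], [1.0, -1.0], [-0.2, 1.1], [-0.8, -0.3], [0.0, 1.3]]
carton [639.7  -4.9] yaw -8.15 [] 
 [[0.0, -2.7], [0.7, -1.5], [1.0, -1.8], [0.5, -2.1], [-1.5, 0.8], [0.3, -1.1], [0.8, -0.3], [2.0, 2.5], [-0.4, 2.7], [-0.2, 1.2], [-0.6, 0.8], [1.0, 0.9]]
tape [649.7  65.8] yaw -4.01 [] 
 [[-0.1, -0.8], [-1.6, -2.9], [0.3, -1.4], [2.3, -2.2], [-1.3, 1.2], [0.9, -2.0], [3.7, -0.3], [1.0, 1.5], [-1.8, 1.4], [0.2, 0.6], [0.9, 1.1], [1.0, 1.0]]
cass [667.  143.2] yaw -5.49 [] 
 [[-0.7, -0.1], [-1.3, -1.0], [1.1, 0.5], [1.3, 0.9], [-2.2, -1.6], [0.1, -3.0], [1.0, -2.5], [-2.2, 0.4], [-2.3, -4.8], [1.6, -0.9]]
register [449.7 186.7] yaw 0.29 [] 
 [[0.1, -0.9], [0.7, -0.7], [-1.9, -0.3], [-0.5, -2.5], [0.7, -0.2], [0.3, 3.1], [-1.7, -4.5], [0.7, -0.3], [-1.8, 2.7], [1.1, 0.9]]
rack [448.6  36.2] yaw 0.1 [0.04666383] 
 [[-0.1, -1.4], [-0.5, -1.2], [-0.6, -2.0], [1.6, -0.4], [-3.5, 0.5], [3.0, -2.0], [0.3, 1.1], [1.1, 0.8], [0.8, -2.5], [0.3, -4.5], [0.7, -2.3], [0.5, -5.1], [0.3, -2.2], [0.2, -5.3], [1.6, -3.0], [1.4, -3.6], [1.6, -3.1], [1.5, -3.1], [-2.9, -0.6], [-0.6, 1.0], [-0.1, 0.8], [-0.4, -0.2], [2.0, 0.7], [1.6, -0.8], [4.7, -0.0], [1.5, -0.1], [-3.1, -1.2], [0.1, 2.2]]
```

```bash
cat > plan.py <<'E'
import sys,numpy as np
from rig import r
from scipy.spatial.transform import Rotation as R
s=r.sense(); q=s['eef_rot']; M=R.from_quat(np.r_[q[1:],q[0]]).as_matrix()
p=s['position']*1000; th=np.degrees(np.arctan2(-M[0,1],M[1,1]))
print('t',s['time_s'],'pos',p.round(1),'th',round(th,2),'open',round(s['opening']*1000,1),'F',np.round(s['contact_force'],1),s['finger_force'])
for a in sys.argv[1:]:
    *t,th2=map(float,a.split(',')); t=np.array(t)
    c,sn=np.cos(np.radians(th2)),np.sin(np.radians(th2)); d=t-p
    v=np.array([-c*d[0]-sn*d[1],-sn*d[0]+c*d[1],-d[2]])
    n=int(np.ceil(max(np.linalg.norm(v)/55,1))); print(a,'yaw first',round(th-th2,1),'| total',v.round(1),'|',n,'x',(v/n).round(1)); p,th=t,th2
E
python3 plan.py 633.6,-78.7,200,-6.8 633.6,-78.7,73,-6.8 633.6,-78.7,200,-6.8 448,-114,200,0.1 448,-114,70,.1
```

```text
t 2.025 pos [558.2  42.4 294.3] th -4.18 open 88.2 F [ 0.1  0.8 -0.3] 0.0
633.6,-78.7,200,-6.8 yaw first 2.6 | total [ -89.2 -111.4   94.3] | 4 x [-22.3 -27.8  23.6]
633.6,-78.7,73,-6.8 yaw first 0.0 | total [  0.   0. 127.] | 3 x [ 0.   0.  42.3]
633.6,-78.7,200,-6.8 yaw first 0.0 | total [   0.    0. -127.] | 3 x [  0.    0.  -42.3]
448,-114,200,0.1 yaw first -6.9 | total [185.7 -35.   -0. ] | 4 x [46.4 -8.7 -0. ]
448,-114,70,.1 yaw first 0.0 | total [ -0.   0. 130.] | 3 x [-0.   0.  43.3]
```

Emit:
send_rows([
  {"fingers": 0.7, "translation": [0, 0, 0], "yaw": 2.6},
  {"fingers": 0.7, "translation": [-22, -28, 24], "yaw": 0},
  {"fingers": 0.7, "translation": [-22, -28, 24], "yaw": 0},
  {"fingers": 0.7, "translation": [-22, -28, 23], "yaw": 0},
  {"fingers": 0.7, "translation": [-23, -28, 23], "yaw": 0},
])

```text
time_s: 2.65
position: [0.6342, -0.0788, 0.2002]
eef_rot: [0.0, 0.058, 0.998, 0.0]
contact_force: [0.7, 0.1, -0.9]
opening: 0.0615
finger_force: 0.0
```

Emit:
send_rows([
  {"fingers": 0.7, "translation": [0, 0, 25], "yaw": 0},
  {"fingers": 0.7, "translation": [0, 0, 25], "yaw": 0},
  {"fingers": 0.7, "translation": [0, 0, 5], "yaw": 0},
  {"fingers": 0.7, "translation": [0, 0, 0], "yaw": 0},
  {"fingers": 0.7, "translation": [0, 0, 0], "yaw": 0},
])

```text
time_s: 3.28
position: [0.6349, -0.0796, 0.1474]
eef_rot: [0.001, 0.059, 0.998, -0.0]
contact_force: [0.4, -0.1, -0.1]
opening: 0.0615
finger_force: 0.0
```

```bash
python3 plan.py 633.6,-78.7,73,-6.8
python3 - <<'E'
from rig import r
import cv2
a=r.get_image('scene')[:,:,::-1][80:320,130:400]
cv2.imwrite('pics/d1.png',cv2.resize(a,(675,600),interpolation=cv2.INTER_CUBIC))
E
```

```text
t 3.275 pos [634.9 -79.6 147.4] th -6.75 open 61.5 F [ 0.4 -0.1 -0.1] 0.0
633.6,-78.7,73,-6.8 yaw first 0.1 | total [ 1.4  0.7 74.4] | 2 x [ 0.7  0.4 37.2]
```

View pics/d1.png

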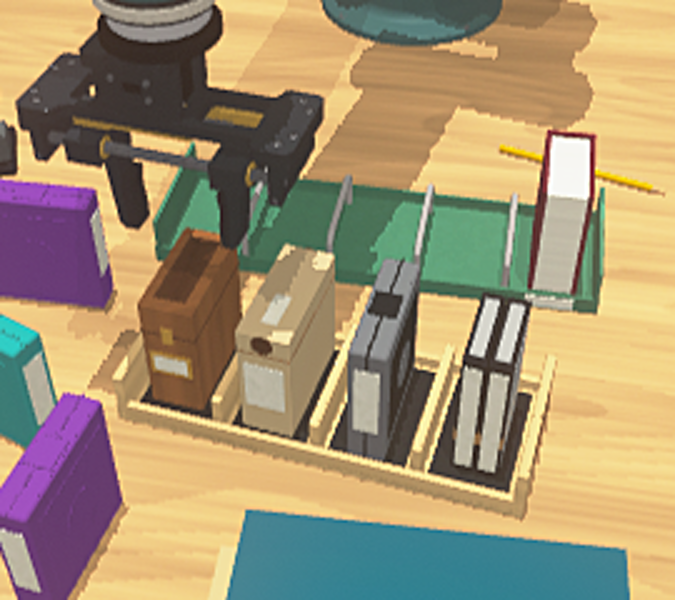

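The fingers straddle the index box, with tips at (133,222) and (233,243) in the crop. I'll descend and grip.

Emit:
send_rows([
  {"fingers": 0.7, "translation": [1, 0, 25], "yaw": 0},
  {"fingers": 0.7, "translation": [0, 0, 25], "yaw": 0},
  {"fingers": 0.7, "translation": [0, 0, 24], "yaw": 0},
  {"fingers": 0.7, "translation": [0, 0, 0], "yaw": 0},
  {"fingers": 0.3, "translation": [0, 0, 0], "yaw": 0},
], grip_force=22)

```text
time_s: 3.95
position: [0.634, -0.0801, 0.0732]
eef_rot: [0.001, 0.059, 0.998, -0.0]
contact_force: [0.8, 0.4, 0.1]
opening: 0.0541
finger_force: 0.0
```

Emit:
send_rows([
  {"fingers": 0.3, "translation": [0, 0, 0], "yaw": 0},
  {"fingers": 0.3, "translation": [0, 0, 0], "yaw": 0},
  {"fingers": 0.3, "translation": [0, 0, 0], "yaw": 0},
  {"fingers": 0.3, "translation": [0, 0, 0], "yaw": 0},
])

```text
time_s: 4.45
position: [0.6343, -0.0803, 0.0735]
eef_rot: [0.001, 0.059, 0.998, -0.0]
contact_force: [-0.9, -0.1, 6.1]
opening: 0.0418
finger_force: 21.9
```

Emit:
send_rows([
  {"fingers": 0.3, "translation": [0, 0, -10], "yaw": 0},
  {"fingers": 0.3, "translation": [0, 0, -30], "yaw": 0},
  {"fingers": 0.3, "translation": [0, 0, -45], "yaw": 0},
  {"fingers": 0.3, "translation": [0, 0, -42], "yaw": 0},
  {"fingers": 0.3, "translation": [0, 0, 0], "yaw": -6.9},
])

```text
time_s: 5.08
position: [0.6354, -0.0802, 0.2037]
eef_rot: [0.004, -0.002, 1.0, -0.001]
contact_force: [0.6, -1.3, -2.7]
opening: 0.0416
finger_force: 21.9
```

Emit:
send_rows([
  {"fingers": 0.3, "translation": [37, -7, 0], "yaw": 0},
  {"fingers": 0.3, "translation": [37, -7, 0], "yaw": 0},
  {"fingers": 0.3, "translation": [37, -7, 0], "yaw": 0},
  {"fingers": 0.3, "translation": [37, -7, 0], "yaw": 0},
  {"fingers": 0.3, "translation": [38, -7, 0], "yaw": 0},
])

```text
time_s: 5.7
position: [0.445, -0.115, 0.1981]
eef_rot: [-0.001, -0.001, 1.0, 0.0]
contact_force: [0.2, 0.7, -2.1]
opening: 0.0419
finger_force: 21.9
```

Emit:
send_rows([
  {"fingers": 0.3, "translation": [0, 0, 0], "yaw": 0},
  {"fingers": 0.3, "translation": [0, 0, 0], "yaw": 0},
])

```text
time_s: 5.95
position: [0.4471, -0.1152, 0.1988]
eef_rot: [0.0, -0.001, 1.0, 0.0]
contact_force: [0.5, -0.4, -2.7]
opening: 0.0423
finger_force: 22.0
```

```bash
python3 plan.py 448,-114,73,.1
python3 - <<'E'
from rig import r
import cv2,json
s=r.sense();json.dump([list(s['position']),list(s['eef_rot'])],open('w2.json','w'))
a=r.get_image('wrist')[:,:,::-1]
cv2.imwrite('pics/d2.png',cv2.resize(a,(768,576),interpolation=cv2.INTER_CUBIC))
E
```

```text
t 5.95 pos [ 447.1 -115.2  198.8] th 0.08 open 42.3 F [ 0.5 -0.4 -2.7] 21.95028004265623
448,-114,73,.1 yaw first -0.0 | total [ -0.9   1.2 125.8] | 3 x [-0.3  0.4 41.9]
```

View pics/d2.png

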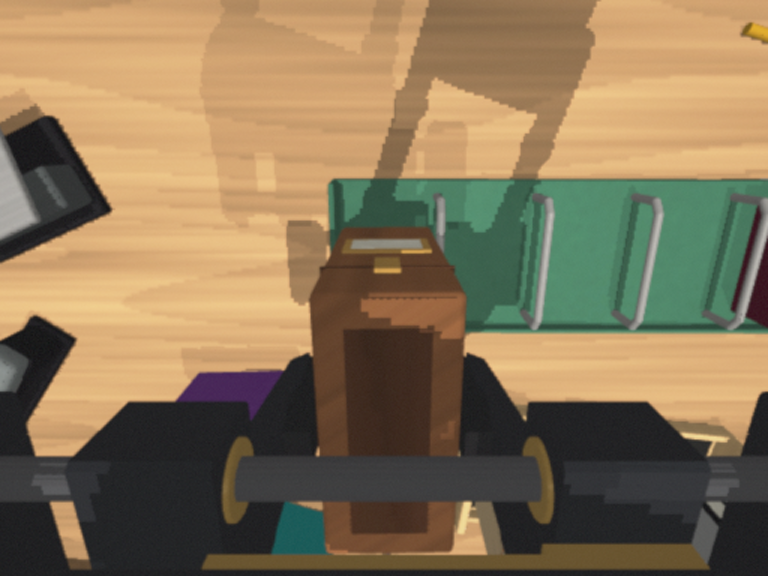

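The index box is held straight: its near top edge runs at row ~297, columns 312–466. The rack lips are at rows 180 and 330, and parallel. I'll check the held item's offset and the rack pose from this picture.

```bash
cat > bp.py <<'E'
import json,numpy as np
from rig import r
from scipy.spatial.transform import Rotation as R
C=r.camera_info('wrist')
def bp(f,uv,z):
    P,Q=json.load(open(f)); T=np.eye(4); T[:3,:3]=R.from_quat(np.r_[Q[1:],Q[0]]).as_matrix(); T[:3,3]=P; T=T@C['tool_from_camera']
    d=T[:3,:3]@np.linalg.solve(C['camera_matrix'],np.r_[np.array(uv)/1.5-.17,1]); o=T[:3,3]
    return ((o+d*(z-o[2])/d[2])*1000).round(1)
E
python3 - <<'E'
from bp import *
for n,uv,z in[('item -x-y',(312,298),.2358),('item -x+y',(466,296),.2358),('item+x-y',(326,549),.2358),('item+x+y',(453,549),.2358),('lip-x',(500,180),.016),('lip+x',(500,330),.016),('corner-x-y top44',(330,180),.044),('w-112',(440,195),.041),('w-37',(545,197),.041),('w-37b',(540,327),.041),('w37',(655,200),.041),('w37b',(632,327),.041)]:
    print(n,bp('w2.json',uv,z))
E
```

```text
item -x-y [ 401.3 -134.5  235.8]
item -x+y [400.7 -94.8 235.8]
item+x-y [ 485.9 -134.5  235.8]
item+x+y [485.9 -94.1 235.8]
lip-x [388.1 -33.9  16. ]
lip+x [505.3 -24.5  16. ]
corner-x-y top44 [ 386.  -152.7   44. ]
w-112 [396.  -79.6  41. ]
w-37 [397.3  -8.9  41. ]
w-37b [492.  -2.  41.]
w37 [399.3  65.5  41. ]
w37b [492.   66.2  41. ]
```

Emit:
send_rows([
  {"fingers": 0.3, "translation": [0, 0, 40], "yaw": 0},
  {"fingers": 0.3, "translation": [0, 0, 40], "yaw": 0},
  {"fingers": 0.3, "translation": [0, 0, 30], "yaw": 0},
  {"fingers": 0.3, "translation": [0, 0, 15], "yaw": 0},
  {"fingers": 0.3, "translation": [0, 0, 0], "yaw": 0},
])

```text
time_s: 6.62
position: [0.4468, -0.115, 0.0728]
eef_rot: [-0.001, -0.001, 1.0, 0.0]
contact_force: [0.6, -1.0, -2.7]
opening: 0.0419
finger_force: 22.0
```

Emit:
send_rows([
  {"fingers": 0.3, "translation": [0, 0, 2], "yaw": 0},
  {"fingers": 0.3, "translation": [0, 0, 2], "yaw": 0},
  {"fingers": 0.3, "translation": [0, 0, 1], "yaw": 0},
  {"fingers": 0.3, "translation": [0, 0, 0], "yaw": 0},
])

```text
time_s: 7.12
position: [0.4472, -0.1154, 0.069]
eef_rot: [0.0, -0.001, 1.0, -0.0]
contact_force: [0.4, -0.2, -2.6]
opening: 0.0416
finger_force: 22.0
```

Emit:
send_rows([
  {"fingers": 0.3, "translation": [0, 0, 1], "yaw": 0},
  {"fingers": 0.3, "translation": [0, 0, 0], "yaw": 0},
  {"fingers": 0.3, "translation": [0, 0, 0.5], "yaw": 0},
  {"fingers": 0.3, "translation": [0, 0, 0], "yaw": 0},
])

```text
time_s: 7.62
position: [0.4471, -0.1154, 0.0675]
eef_rot: [-0.0, -0.001, 1.0, -0.0]
contact_force: [-1.5, -0.6, 0.6]
opening: 0.0416
finger_force: 21.9
```

Emit:
send_rows([
  {"fingers": 0.64, "translation": [0, 0, 0], "yaw": 0},
  {"fingers": 0.64, "translation": [0, 0, 0], "yaw": 0},
  {"fingers": 0.64, "translation": [0, 0, 0], "yaw": 0},
  {"fingers": 0.64, "translation": [0, 0, -15], "yaw": 0},
  {"fingers": 0.64, "translation": [0, 0, -40], "yaw": 0},
])

```text
time_s: 8.25
position: [0.4452, -0.1148, 0.1216]
eef_rot: [-0.002, -0.001, 1.0, 0.001]
contact_force: [0.7, -0.0, -0.2]
opening: 0.0565
finger_force: 0.0
```

Emit:
send_rows([
  {"fingers": 0.66, "translation": [0, 0, -40], "yaw": 0},
  {"fingers": 0.66, "translation": [0, 0, -35], "yaw": 0},
  {"fingers": 0.66, "translation": [0, 0, 0], "yaw": 7.5},
  {"fingers": 0.66, "translation": [0, 0, 0], "yaw": 0},
])

```text
time_s: 8.75
position: [0.4475, -0.1155, 0.1988]
eef_rot: [0.001, 0.064, 0.998, -0.0]
contact_force: [0.3, -0.0, 0.7]
opening: 0.0582
finger_force: 0.0
```

```bash
python3 plan.py 639,-4.9,190,-7.4 639,-4.9,71,-7.4 639,-4.9,196,-7.4 447,-40,196,0 447,-40,69,0
python3 - <<'E'
from rig import r
import cv2,json
s=r.sense();json.dump([list(s['position']),list(s['eef_rot'])],open('w3.json','w'))
a=r.get_image('wrist')[:,:,::-1]
cv2.imwrite('pics/d3.png',cv2.resize(a,(768,576),interpolation=cv2.INTER_CUBIC))
E
```

```text
t 8.75 pos [ 447.5 -115.5  198.8] th -7.32 open 58.2 F [ 0.3 -0.   0.7] 0.0
639,-4.9,190,-7.4 yaw first 0.1 | total [-175.7  134.3    8.8] | 5 x [-35.1  26.9   1.8]
639,-4.9,71,-7.4 yaw first 0.0 | total [  0.   0. 119.] | 3 x [ 0.   0.  39.7]
639,-4.9,196,-7.4 yaw first 0.0 | total [   0.    0. -125.] | 3 x [  0.    0.  -41.7]
447,-40,196,0 yaw first -7.4 | total [192.  -35.1  -0. ] | 4 x [48.  -8.8 -0. ]
447,-40,69,0 yaw first 0.0 | total [ -0.   0. 127.] | 3 x [-0.   0.  42.3]
```

View pics/d3.png

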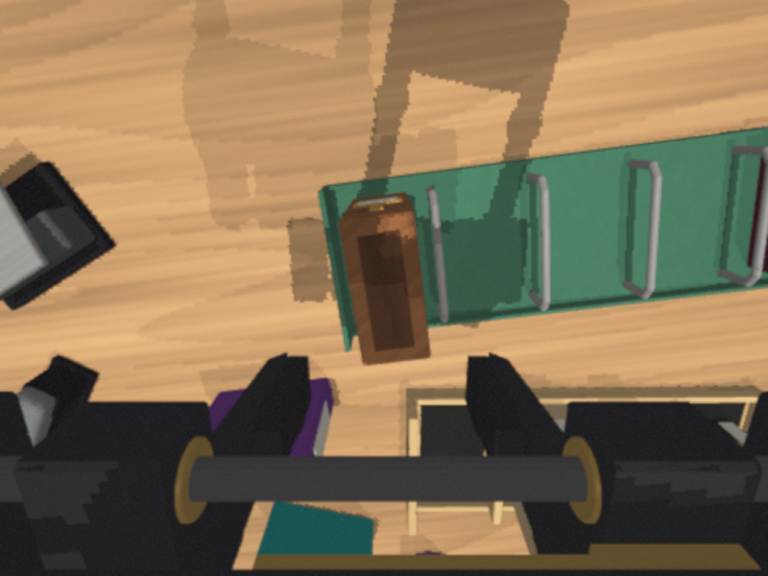

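The index box stands upright in the right end bay, with its top at (342–428, 200–362). I'll check the side clearance numerically against the wire (432,190)–(445,320) and the end plate (322,188)–(348,350).

Run:
```python
from bp import *
for n,uv,z in[('w-112',(432,190),.04),('w-112b',(445,320),.04),('plate',(322,188),.044),('plateb',(348,350),.044),('w-37',(546,185),.04),('w-37b',(545,305),.04),('w37',(658,165),.04),('w37b',(650,295),.04),('box',(342,216),.104),('box',(412,206),.104),('box',(363,362),.104),('box',(429,357),.104)]:
    print(n,bp('w3.json',uv,z))
```

```text
w-112 [397.7 -78.8  40. ]
w-112b [492.6 -78.4  40. ]
plate [ 386.7 -151.2   44. ]
plateb [ 505.7 -152.7   44. ]
w-37 [404.3  -2.9  40. ]
w-37b [490.2  -5.   40. ]
w37 [400.8  70.6  40. ]
w37b [492.3  70.6  40. ]
box [ 398.2 -133.8  104. ]
box [397.7 -95.7 104. ]
box [ 486.4 -135.3  104. ]
box [488.2 -95.6 104. ]
```

Emit:
send_rows([
  {"fingers": 0.68, "translation": [-35, 27, 0], "yaw": 0},
  {"fingers": 0.68, "translation": [-35, 27, 0], "yaw": 0},
  {"fingers": 0.68, "translation": [-35, 27, 0], "yaw": 0},
  {"fingers": 0.68, "translation": [-35, 27, 0], "yaw": 0},
  {"fingers": 0.68, "translation": [-35, 26, 0], "yaw": 0},
])

```text
time_s: 9.43
position: [0.6384, -0.0041, 0.1963]
eef_rot: [-0.001, 0.063, 0.998, -0.0]
contact_force: [-0.0, 0.4, 0.9]
opening: 0.0598
finger_force: 0.0
```

Emit:
send_rows([
  {"fingers": 0.68, "translation": [0, 0, 10], "yaw": 0},
  {"fingers": 0.68, "translation": [0, 0, 0], "yaw": 0},
  {"fingers": 0.68, "translation": [0, 0, 0], "yaw": 0},
])

```text
time_s: 9.8
position: [0.6364, -0.0056, 0.1866]
eef_rot: [-0.001, 0.065, 0.998, -0.0]
contact_force: [0.9, 0.4, 0.5]
opening: 0.0598
finger_force: 0.0
```

```bash
python3 plan.py 639,-4.9,71,-7.4
python3 - <<'E'
from rig import r
import cv2,json
s=r.sense();json.dump([list(s['position']),list(s['eef_rot'])],open('w4.json','w'))
a=r.get_image('wrist')[:,:,::-1]
cv2.imwrite('pics/d4.png',cv2.resize(a,(768,576),interpolation=cv2.INTER_CUBIC))
E
```

```text
t 9.8 pos [636.4  -5.6 186.6] th -7.41 open 59.8 F [0.9 0.4 0.5] 0.0
639,-4.9,71,-7.4 yaw first -0.0 | total [ -2.5   1.  115.6] | 3 x [-0.8  0.3 38.5]
```

View pics/d4.png

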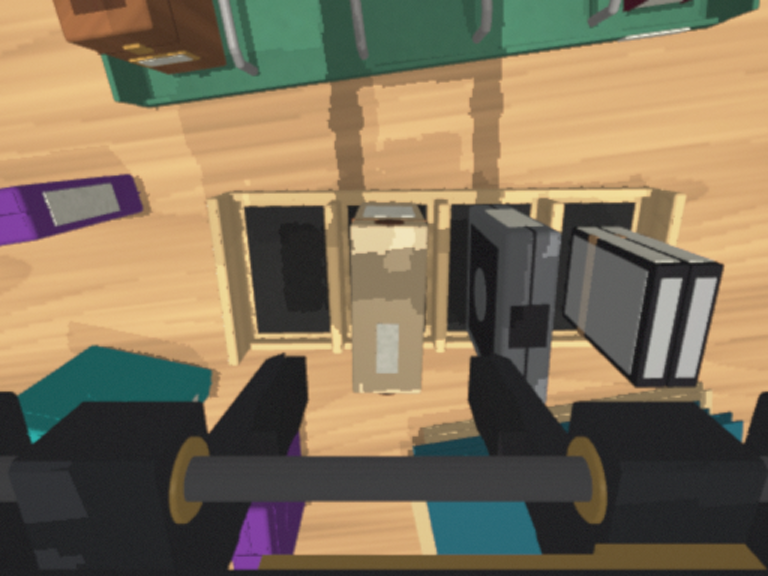

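The carton top spans (352–427, 222–390), centred between the fingers and aligned. The tape top spans (488–555, 232–~398) and the cassettes top (637–722, 265–385). I'll measure all three from here.

Run:
```python
from bp import *
for n,uv,z in[('cart-x-y',(352,222),.108),('cart-x+y',(428,223),.108),('cart+x-y',(353,390),.108),('cart+x+y',(421,391),.108),('tape-x+y',(559,233),.118),('tape-x-y',(500,233),.118),('tape+x+y',(547,398),.118),('cas-x-y',(654,265),.119),('cas-x+y',(722,264),.119),('cas+x-y',(637,386),.119),('cas+x+y',(697,385),.119)]:
    print(n,bp('w4.json',uv,z))
```

```text
cart-x-y [588.1 -17.3 108. ]
cart-x+y [593.6  20.8 108. ]
cart+x-y [683.7 -31.7 108. ]
cart+x+y [689.4   7.  108. ]
tape-x+y [605.   82.8 118. ]
tape-x-y [601.3  54.4 118. ]
tape+x+y [696.7  75.4 118. ]
cas-x-y [627.  129.1 119. ]
cas-x+y [630.9 162.5 119. ]
cas+x-y [694.9 123.8 119. ]
cas+x+y [698.5 156.1 119. ]
```

Emit:
send_rows([
  {"fingers": 0.68, "translation": [-2, 0.5, 35], "yaw": 0.6},
  {"fingers": 0.68, "translation": [0, 0, 35], "yaw": 0},
  {"fingers": 0.68, "translation": [0, 0, 30], "yaw": 0},
  {"fingers": 0.68, "translation": [0, 0, 15], "yaw": 0},
  {"fingers": 0.68, "translation": [0, 0, 0], "yaw": 0},
], grip_force=18)

```text
time_s: 10.48
position: [0.6389, -0.0051, 0.0715]
eef_rot: [-0.001, 0.07, 0.998, -0.0]
contact_force: [-0.7, 0.9, 0.4]
opening: 0.0602
finger_force: 0.0
```

Emit:
send_rows([
  {"fingers": 0.3, "translation": [0, 0, 0], "yaw": 0},
  {"fingers": 0.3, "translation": [0, 0, 0], "yaw": 0},
  {"fingers": 0.3, "translation": [0, 0, 0], "yaw": 0},
  {"fingers": 0.3, "translation": [0, 0, 0], "yaw": 0},
  {"fingers": 0.3, "translation": [0, 0, 0], "yaw": 0},
])

```text
time_s: 11.1
position: [0.6411, -0.0048, 0.0738]
eef_rot: [0.001, 0.07, 0.998, -0.0]
contact_force: [-0.6, -0.5, 6.5]
opening: 0.0399
finger_force: 17.9
```

```bash
python3 plan.py 638,-5,196,-8 447,-41,196,0
```

```text
t 11.1 pos [641.1  -4.8  73.8] th -7.99 open 39.9 F [-0.6 -0.5  6.5] 17.87363827228546
638,-5,196,-8 yaw first 0.0 | total [   3.    -0.6 -122.2] | 3 x [  1.   -0.2 -40.7]
447,-41,196,0 yaw first -8.0 | total [191. -36.  -0.] | 4 x [47.8 -9.  -0. ]
```

Emit:
send_rows([
  {"fingers": 0.3, "translation": [0, 0, -10], "yaw": 0},
  {"fingers": 0.3, "translation": [0, 0, -30], "yaw": 0},
  {"fingers": 0.3, "translation": [0, 0, -45], "yaw": 0},
  {"fingers": 0.3, "translation": [0, 0, -40], "yaw": 0},
  {"fingers": 0.3, "translation": [0, 0, 0], "yaw": -8},
])

```text
time_s: 11.72
position: [0.6425, -0.0047, 0.2025]
eef_rot: [0.004, -0.002, 1.0, -0.0]
contact_force: [0.6, 0.0, -1.9]
opening: 0.0402
finger_force: 17.9
```

Emit:
send_rows([
  {"fingers": 0.3, "translation": [38, -7, 0], "yaw": 0},
  {"fingers": 0.3, "translation": [38, -7, 0], "yaw": 0},
  {"fingers": 0.3, "translation": [38, -7, 0], "yaw": 0},
  {"fingers": 0.3, "translation": [38, -7, 0], "yaw": 0},
  {"fingers": 0.3, "translation": [38, -7, 0], "yaw": 0},
])

```text
time_s: 12.35
position: [0.4482, -0.0397, 0.1971]
eef_rot: [-0.0, -0.0, 1.0, 0.0]
contact_force: [0.2, 0.1, 0.2]
opening: 0.04
finger_force: 17.9
```

Emit:
send_rows([
  {"fingers": 0.3, "translation": [0, 0, 0], "yaw": 0},
  {"fingers": 0.3, "translation": [0, 0, 0], "yaw": 0},
])

```text
time_s: 12.6
position: [0.4504, -0.0397, 0.1976]
eef_rot: [0.001, 0.0, 1.0, 0.0]
contact_force: [-0.3, -0.2, -0.1]
opening: 0.0399
finger_force: 17.9
```

```bash
python3 plan.py 447,-41,70,0
```

```text
t 12.6 pos [450.4 -39.7 197.6] th -0.01 open 39.9 F [-0.3 -0.2 -0.1] 17.90220256894827
447,-41,70,0 yaw first -0.0 | total [  3.4  -1.3 127.6] | 3 x [ 1.1 -0.4 42.5]
```

Emit:
send_rows([
  {"fingers": 0.3, "translation": [2, -1, 40], "yaw": 0},
  {"fingers": 0.3, "translation": [2, 0, 40], "yaw": 0},
  {"fingers": 0.3, "translation": [0, 0, 30], "yaw": 0},
  {"fingers": 0.3, "translation": [0, 0, 15], "yaw": 0},
  {"fingers": 0.3, "translation": [0, 0, 0], "yaw": 0},
])

```text
time_s: 13.22
position: [0.4458, -0.0405, 0.0714]
eef_rot: [-0.001, -0.0, 1.0, 0.0]
contact_force: [0.1, -1.0, -0.8]
opening: 0.0397
finger_force: 17.9
```

Emit:
send_rows([
  {"fingers": 0.3, "translation": [0, 0, 1], "yaw": 0},
  {"fingers": 0.3, "translation": [0, 0, 1], "yaw": 0},
  {"fingers": 0.3, "translation": [0, 0, 1], "yaw": 0},
  {"fingers": 0.3, "translation": [0, 0, 0], "yaw": 0},
  {"fingers": 0.3, "translation": [0, 0, 0], "yaw": 0},
])

```text
time_s: 13.85
position: [0.4459, -0.0408, 0.0694]
eef_rot: [0.0, 0.0, 1.0, -0.0]
contact_force: [0.8, 0.5, -0.9]
opening: 0.04
finger_force: 17.9
```

Emit:
send_rows([
  {"fingers": 0.3, "translation": [0, 0, 1], "yaw": 0},
  {"fingers": 0.3, "translation": [0, 0, 0], "yaw": 0},
  {"fingers": 0.3, "translation": [0, 0, 0], "yaw": 0},
])

```text
time_s: 14.22
position: [0.4458, -0.0407, 0.0681]
eef_rot: [-0.0, 0.0, 1.0, 0.0]
contact_force: [-1.4, -1.6, -0.0]
opening: 0.04
finger_force: 17.9
```

Emit:
send_rows([
  {"fingers": 0.3, "translation": [0, 0, 1], "yaw": 0},
  {"fingers": 0.3, "translation": [0, 0, 0], "yaw": 0},
  {"fingers": 0.3, "translation": [0, 0, 0], "yaw": 0},
])

```text
time_s: 14.6
position: [0.4459, -0.0409, 0.0678]
eef_rot: [-0.0, -0.0, 1.0, -0.0]
contact_force: [-2.1, -0.6, 5.7]
opening: 0.0399
finger_force: 17.9
```

Emit:
send_rows([
  {"fingers": 0.62, "translation": [0, 0, 0], "yaw": 0},
  {"fingers": 0.62, "translation": [0, 0, 0], "yaw": 0},
  {"fingers": 0.62, "translation": [0, 0, 0], "yaw": 0},
  {"fingers": 0.62, "translation": [0, 0, -15], "yaw": 0},
  {"fingers": 0.62, "translation": [0, 0, -40], "yaw": 0},
])

```text
time_s: 15.22
position: [0.444, -0.0405, 0.1216]
eef_rot: [-0.002, 0.0, 1.0, 0.0]
contact_force: [0.3, -0.0, 0.5]
opening: 0.0547
finger_force: 0.0
```

Emit:
send_rows([
  {"fingers": 0.54, "translation": [0, 0, -40], "yaw": 0},
  {"fingers": 0.54, "translation": [0, 0, -40], "yaw": 0},
  {"fingers": 0.54, "translation": [0, 0, 0], "yaw": 4.6},
  {"fingers": 0.54, "translation": [0, 0, 0], "yaw": 0},
])

```text
time_s: 15.72
position: [0.4463, -0.0408, 0.2037]
eef_rot: [0.001, 0.04, 0.999, -0.0]
contact_force: [0.0, -0.2, -0.7]
opening: 0.0476
finger_force: 0.0
```

```bash
python3 plan.py 651,65,190,-4.6
```

```text
t 15.725 pos [446.3 -40.8 203.7] th -4.55 open 47.6 F [ 0.  -0.2 -0.7] 0.0
651,65,190,-4.6 yaw first 0.0 | total [-195.5  121.9   13.7] | 5 x [-39.1  24.4   2.7]
```

Emit:
send_rows([
  {"fingers": 0.54, "translation": [-39, 24, 0], "yaw": 0},
  {"fingers": 0.54, "translation": [-39, 24, 0], "yaw": 0},
  {"fingers": 0.54, "translation": [-39, 24, 0], "yaw": 0},
  {"fingers": 0.54, "translation": [-39, 25, 0], "yaw": 0},
  {"fingers": 0.54, "translation": [-39, 25, 0], "yaw": 0},
])

```text
time_s: 16.35
position: [0.6507, 0.0659, 0.2013]
eef_rot: [-0.001, 0.039, 0.999, -0.0]
contact_force: [0.2, -0.8, -0.7]
opening: 0.0474
finger_force: 0.0
```

Emit:
send_rows([
  {"fingers": 0.54, "translation": [0, 0, 14], "yaw": 0},
  {"fingers": 0.54, "translation": [0, 0, 0], "yaw": 0},
  {"fingers": 0.54, "translation": [0, 0, 0], "yaw": 0},
])

```text
time_s: 16.73
position: [0.6485, 0.0646, 0.1876]
eef_rot: [-0.001, 0.04, 0.999, -0.0]
contact_force: [0.5, 0.1, -0.3]
opening: 0.0476
finger_force: 0.0
```

```bash
python3 plan.py 651,65,81,-4.6
python3 - <<'E'
from rig import r
import cv2,json
s=r.sense();json.dump([list(s['position']),list(s['eef_rot'])],open('w5.json','w'))
a=r.get_image('wrist')[:,:,::-1]
cv2.imwrite('pics/d5.png',cv2.resize(a,(768,576),interpolation=cv2.INTER_CUBIC))
E
```

```text
t 16.725 pos [648.5  64.6 187.6] th -4.61 open 47.6 F [ 0.5  0.1 -0.3] 0.0
651,65,81,-4.6 yaw first -0.0 | total [ -2.4   0.6 106.6] | 2 x [-1.2  0.3 53.3]
```

View pics/d5.png

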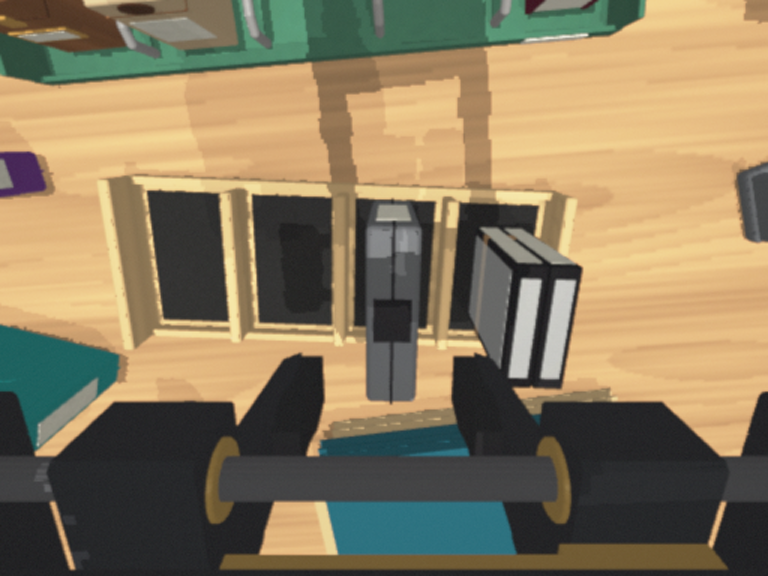

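The tape is straight between the fingers, its top at (366–420, 227–401). The cassettes top is at (506–581, 264–385).

Run:
```python
from bp import *
for n,z,c in[('tape',.118,[(366,227),(420,227),(415,401),(366,399)]),('cas',.119,[(516,264),(581,266),(563,385),(506,385)])]:
    P=np.array([bp('w5.json',u,z) for u in c])[:,:2]; d=P[2]+P[3]-P[0]-P[1]; print(n,P.mean(0),np.degrees(np.arctan2(d[1],d[0])),P.tolist())
```

```text
tape [651.6   66.65] -5.2857068973986925 [[602.4, 58.0], [604.6, 84.2], [701.4, 75.7], [698.0, 48.7]]
cas [662.4   144.125] -4.616090190341137 [[626.8, 130.7], [630.5, 163.0], [697.4, 156.9], [694.9, 125.9]]
```

Emit:
send_rows([
  {"fingers": 0.54, "translation": [-3, 1.5, 35], "yaw": 0.5},
  {"fingers": 0.54, "translation": [0, 0, 35], "yaw": 0},
  {"fingers": 0.54, "translation": [0, 0, 25], "yaw": 0},
  {"fingers": 0.54, "translation": [0, 0, 11], "yaw": 0},
  {"fingers": 0.54, "translation": [0, 0, 0], "yaw": 0},
], grip_force=22)

```text
time_s: 17.4
position: [0.6526, 0.0661, 0.0822]
eef_rot: [-0.0, 0.045, 0.999, -0.0]
contact_force: [-0.2, 0.5, -0.6]
opening: 0.0476
finger_force: 0.0
```

Emit:
send_rows([
  {"fingers": 0.15, "translation": [0, 0, 0], "yaw": 0},
  {"fingers": 0.15, "translation": [0, 0, 0], "yaw": 0},
  {"fingers": 0.15, "translation": [0, 0, 0], "yaw": 0},
  {"fingers": 0.15, "translation": [0, 0, 0], "yaw": 0},
  {"fingers": 0.15, "translation": [0, 0, 0], "yaw": 0},
])

```text
time_s: 18.02
position: [0.6542, 0.0665, 0.0837]
eef_rot: [0.001, 0.044, 0.999, 0.0]
contact_force: [-0.8, 0.7, 5.6]
opening: 0.0279
finger_force: 22.0
```

```bash
python3 plan.py 651,66,206,-5.1 447,34,206,0
```

```text
t 18.025 pos [654.2  66.5  83.7] th -5.1 open 27.9 F [-0.8  0.7  5.6] 21.988134887069464
651,66,206,-5.1 yaw first 0.0 | total [   3.1   -0.8 -122.3] | 3 x [  1.   -0.3 -40.8]
447,34,206,0 yaw first -5.1 | total [204. -32.  -0.] | 4 x [51. -8. -0.]
```

Emit:
send_rows([
  {"fingers": 0.15, "translation": [0, 0, -10], "yaw": 0},
  {"fingers": 0.15, "translation": [0, 0, -30], "yaw": 0},
  {"fingers": 0.15, "translation": [0, 0, -45], "yaw": 0},
  {"fingers": 0.15, "translation": [0, 0, -40], "yaw": 0},
  {"fingers": 0.15, "translation": [0, 0, 0], "yaw": -5.1},
])

```text
time_s: 18.65
position: [0.6555, 0.0668, 0.2122]
eef_rot: [0.004, -0.001, 1.0, 0.0]
contact_force: [0.5, 0.1, -1.5]
opening: 0.0277
finger_force: 22.0
```

Emit:
send_rows([
  {"fingers": 0.15, "translation": [41, -6.5, 0], "yaw": 0},
  {"fingers": 0.15, "translation": [41, -6.5, 0], "yaw": 0},
  {"fingers": 0.15, "translation": [41, -6.5, 0], "yaw": 0},
  {"fingers": 0.15, "translation": [41, -6.5, 0], "yaw": 0},
  {"fingers": 0.15, "translation": [41, -6.5, 0], "yaw": 0},
])

```text
time_s: 19.27
position: [0.4461, 0.0339, 0.2067]
eef_rot: [-0.001, -0.0, 1.0, -0.0]
contact_force: [-0.2, -0.1, -1.8]
opening: 0.0279
finger_force: 22.0
```

Emit:
send_rows([
  {"fingers": 0.15, "translation": [0, 0, 0], "yaw": 0},
  {"fingers": 0.15, "translation": [0, 0, 0], "yaw": 0},
])

```text
time_s: 19.52
position: [0.4485, 0.034, 0.2075]
eef_rot: [0.001, 0.0, 1.0, 0.0]
contact_force: [-0.3, -0.4, -1.7]
opening: 0.028
finger_force: 22.0
```

```bash
python3 plan.py 447,34,80,0;  python3 - <<'E'
from rig import r
import cv2,json
s=r.sense();json.dump([list(s['position']),list(s['eef_rot'])],open('w6.json','w'))
a=r.get_image('wrist')[:,:,::-1]
cv2.imwrite('pics/d6.png',cv2.resize(a,(768,576),interpolation=cv2.INTER_CUBIC))
E
```

```text
t 19.525 pos [448.5  34.  207.5] th -0.0 open 28.0 F [-0.3 -0.4 -1.7] 21.99777603847906
447,34,80,0 yaw first -0.0 | total [  1.5  -0.  127.5] | 3 x [ 0.5 -0.  42.5]
```

View pics/d6.png

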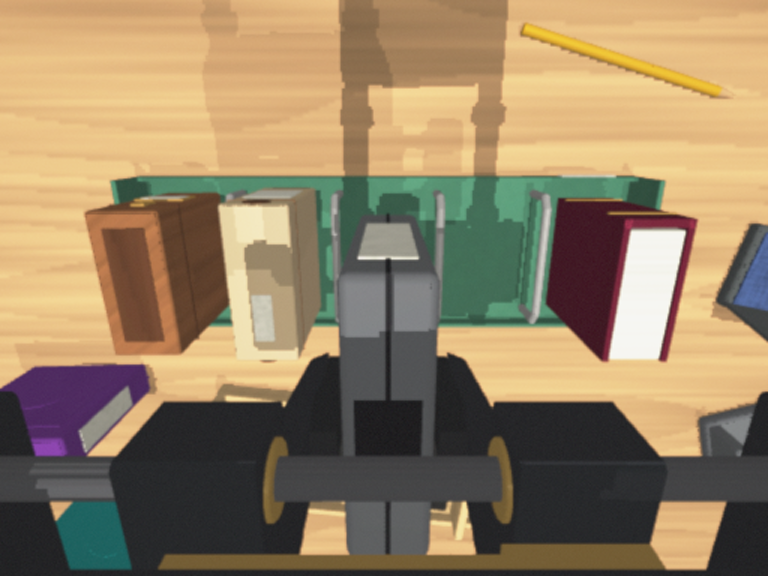

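The tape hangs square and centred between the wires at x=335 and 438. The index box, carton and register stand upright. I'll lower it.

Emit:
send_rows([
  {"fingers": 0.15, "translation": [1.5, 0, 40], "yaw": 0},
  {"fingers": 0.15, "translation": [0, 0, 40], "yaw": 0},
  {"fingers": 0.15, "translation": [0, 0, 30], "yaw": 0},
  {"fingers": 0.15, "translation": [0, 0, 16], "yaw": 0},
  {"fingers": 0.15, "translation": [0, 0, 0], "yaw": 0},
])

```text
time_s: 20.2
position: [0.4464, 0.0341, 0.0802]
eef_rot: [-0.001, -0.0, 1.0, -0.0]
contact_force: [0.5, -0.6, -1.2]
opening: 0.0277
finger_force: 22.0
```

Emit:
send_rows([
  {"fingers": 0.15, "translation": [0, 0, 1], "yaw": 0},
  {"fingers": 0.15, "translation": [0, 0, 1], "yaw": 0},
  {"fingers": 0.15, "translation": [0, 0, 0], "yaw": 0},
  {"fingers": 0.15, "translation": [0, 0, 0], "yaw": 0},
])

```text
time_s: 20.7
position: [0.447, 0.034, 0.0797]
eef_rot: [0.001, 0.0, 1.0, 0.0]
contact_force: [-0.1, 0.3, -2.6]
opening: 0.0279
finger_force: 22.0
```

Emit:
send_rows([
  {"fingers": 0.15, "translation": [0, 0, 1], "yaw": 0},
  {"fingers": 0.15, "translation": [0, 0, 0], "yaw": 0},
  {"fingers": 0.15, "translation": [0, 0, 0], "yaw": 0},
])

```text
time_s: 21.08
position: [0.4466, 0.034, 0.0782]
eef_rot: [-0.0, 0.0, 1.0, -0.0]
contact_force: [-0.5, -0.7, -0.7]
opening: 0.0277
finger_force: 22.0
```

Emit:
send_rows([
  {"fingers": 0.15, "translation": [0, 0, 0.7], "yaw": 0},
  {"fingers": 0.15, "translation": [0, 0, 0], "yaw": 0},
  {"fingers": 0.15, "translation": [0, 0, 0], "yaw": 0},
])

```text
time_s: 21.45
position: [0.4469, 0.034, 0.0777]
eef_rot: [0.0, 0.0, 1.0, -0.0]
contact_force: [-0.2, -0.9, -0.2]
opening: 0.0278
finger_force: 22.0
```

Emit:
send_rows([
  {"fingers": 0.15, "translation": [0, 0, 0.5], "yaw": 0},
  {"fingers": 0.15, "translation": [0, 0, 0], "yaw": 0},
  {"fingers": 0.15, "translation": [0, 0, 0], "yaw": 0},
])

```text
time_s: 21.82
position: [0.447, 0.034, 0.0777]
eef_rot: [0.0, -0.0, 1.0, -0.0]
contact_force: [-2.7, -1.2, 5.7]
opening: 0.0279
finger_force: 22.0
```

Emit:
send_rows([
  {"fingers": 0.5, "translation": [0, 0, 0], "yaw": 0},
  {"fingers": 0.5, "translation": [0, 0, 0], "yaw": 0},
  {"fingers": 0.5, "translation": [0, 0, 0], "yaw": 0},
  {"fingers": 0.5, "translation": [0, 0, -15], "yaw": 0},
  {"fingers": 0.5, "translation": [0, 0, -40], "yaw": 0},
])

```text
time_s: 22.45
position: [0.4447, 0.034, 0.1313]
eef_rot: [-0.002, 0.0, 1.0, -0.0]
contact_force: [-0.0, 0.9, 0.6]
opening: 0.0439
finger_force: 0.0
```

Emit:
send_rows([
  {"fingers": 0.6, "translation": [0, 0, -40], "yaw": 0},
  {"fingers": 0.6, "translation": [0, 0, -30], "yaw": 0},
  {"fingers": 0.6, "translation": [0, 0, 0], "yaw": 4.9},
  {"fingers": 0.6, "translation": [0, 0, 0], "yaw": 0},
])

```text
time_s: 22.95
position: [0.4471, 0.034, 0.2034]
eef_rot: [0.001, 0.042, 0.999, 0.0]
contact_force: [0.2, 0.4, 0.3]
opening: 0.0527
finger_force: 0.0
```

```bash
python3 plan.py 662.6,143.6,190,-4.9
```

```text
t 22.95 pos [447.1  34.  203.4] th -4.85 open 52.7 F [0.2 0.4 0.3] 0.0
662.6,143.6,190,-4.9 yaw first 0.1 | total [-205.4  127.6   13.4] | 5 x [-41.1  25.5   2.7]
```

Emit:
send_rows([
  {"fingers": 0.6, "translation": [-41, 25, 0], "yaw": 0},
  {"fingers": 0.6, "translation": [-41, 25, 0], "yaw": 0},
  {"fingers": 0.6, "translation": [-41, 25, 0], "yaw": 0},
  {"fingers": 0.6, "translation": [-41, 26, 0], "yaw": 0},
  {"fingers": 0.6, "translation": [-41, 26, 0], "yaw": 0},
])

```text
time_s: 23.58
position: [0.6626, 0.1437, 0.2013]
eef_rot: [-0.001, 0.042, 0.999, -0.0]
contact_force: [0.0, -0.0, 0.1]
opening: 0.053
finger_force: 0.0
```

Emit:
send_rows([
  {"fingers": 0.6, "translation": [0, 0, 14], "yaw": 0},
  {"fingers": 0.6, "translation": [0, 0, 0], "yaw": 0},
  {"fingers": 0.6, "translation": [0, 0, 0], "yaw": 0},
])

```text
time_s: 23.95
position: [0.6604, 0.1424, 0.1876]
eef_rot: [-0.001, 0.043, 0.999, -0.0]
contact_force: [0.3, 0.1, 0.2]
opening: 0.0527
finger_force: 0.0
```

```bash
python3 plan.py 662.6,143.6,82,-4.9
python3 - <<'E'
from rig import r
import cv2,json
s=r.sense();json.dump([list(s['position']),list(s['eef_rot'])],open('w7.json','w'))
a=r.get_image('wrist')[:,:,::-1]
cv2.imwrite('pics/d7.png',cv2.resize(a,(768,576),interpolation=cv2.INTER_CUBIC))
E
```

```text
t 23.95 pos [660.4 142.4 187.6] th -4.9 open 52.7 F [0.3 0.1 0.2] 0.0
662.6,143.6,82,-4.9 yaw first 0.0 | total [ -2.1   1.4 105.6] | 2 x [-1.1  0.7 52.8]
```

View pics/d7.png

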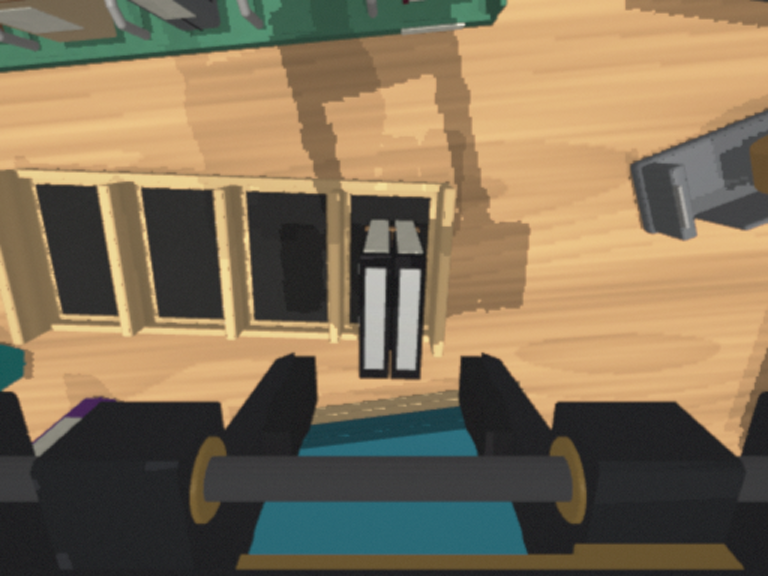

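The cassettes are centred and aligned, top at (358–426, 258–378). I'll descend and grip.

Emit:
send_rows([
  {"fingers": 0.6, "translation": [-2, 1.5, 35], "yaw": 0},
  {"fingers": 0.6, "translation": [0, 0, 35], "yaw": 0},
  {"fingers": 0.6, "translation": [0, 0, 25], "yaw": 0},
  {"fingers": 0.6, "translation": [0, 0, 10], "yaw": 0},
  {"fingers": 0.6, "translation": [0, 0, 0], "yaw": 0},
], grip_force=20)

```text
time_s: 24.62
position: [0.6635, 0.144, 0.0832]
eef_rot: [-0.0, 0.043, 0.999, -0.0]
contact_force: [0.4, -0.4, 0.5]
opening: 0.0527
finger_force: 0.0
```

Emit:
send_rows([
  {"fingers": 0.2, "translation": [0, 0, 0], "yaw": 0},
  {"fingers": 0.2, "translation": [0, 0, 0], "yaw": 0},
  {"fingers": 0.2, "translation": [0, 0, 0], "yaw": 0},
  {"fingers": 0.2, "translation": [0, 0, 0], "yaw": 0},
  {"fingers": 0.2, "translation": [0, 0, 0], "yaw": 0},
])

```text
time_s: 25.25
position: [0.6649, 0.1445, 0.0846]
eef_rot: [0.001, 0.043, 0.999, 0.0]
contact_force: [-0.6, -0.4, 6.1]
opening: 0.0337
finger_force: 19.8
```

```bash
python3 plan.py 662,143.6,207,-4.9 447,109,207,0
```

```text
t 25.25 pos [664.9 144.5  84.6] th -4.9 open 33.7 F [-0.6 -0.4  6.1] 19.798898964654654
662,143.6,207,-4.9 yaw first 0.0 | total [   2.8   -1.2 -122.4] | 3 x [  0.9  -0.4 -40.8]
447,109,207,0 yaw first -4.9 | total [215.  -34.6  -0. ] | 4 x [53.8 -8.6 -0. ]
```

Emit:
send_rows([
  {"fingers": 0.2, "translation": [0, 0, -10], "yaw": 0},
  {"fingers": 0.2, "translation": [0, 0, -30], "yaw": 0},
  {"fingers": 0.2, "translation": [0, 0, -45], "yaw": 0},
  {"fingers": 0.2, "translation": [0, 0, -40], "yaw": 0},
  {"fingers": 0.2, "translation": [0, 0, 0], "yaw": -4.9},
])

```text
time_s: 25.88
position: [0.6664, 0.1449, 0.2134]
eef_rot: [0.004, -0.001, 1.0, 0.001]
contact_force: [1.0, 0.7, -0.9]
opening: 0.0338
finger_force: 19.8
```

Emit:
send_rows([
  {"fingers": 0.2, "translation": [43, -7, 0], "yaw": 0},
  {"fingers": 0.2, "translation": [43, -7, 0], "yaw": 0},
  {"fingers": 0.2, "translation": [43, -7, 0], "yaw": 0},
  {"fingers": 0.2, "translation": [43, -7, 0], "yaw": 0},
  {"fingers": 0.2, "translation": [44, -7, 0], "yaw": 0},
])

```text
time_s: 26.5
position: [0.446, 0.1091, 0.2078]
eef_rot: [-0.0, -0.0, 1.0, -0.0]
contact_force: [-0.6, 0.0, -0.7]
opening: 0.0336
finger_force: 19.9
```

Emit:
send_rows([
  {"fingers": 0.2, "translation": [0, 0, 0], "yaw": 0},
  {"fingers": 0.2, "translation": [0, 0, 0], "yaw": 0},
])

```text
time_s: 26.75
position: [0.4484, 0.1095, 0.2085]
eef_rot: [0.001, -0.0, 1.0, 0.0]
contact_force: [-0.8, -0.1, -0.1]
opening: 0.0338
finger_force: 19.9
```

```bash
python3 plan.py 447,109,82,0
```

```text
t 26.75 pos [448.4 109.5 208.5] th 0.0 open 33.8 F [-0.8 -0.1 -0.1] 19.900589897297323
447,109,82,0 yaw first 0.0 | total [  1.4  -0.5 126.5] | 3 x [ 0.5 -0.2 42.2]
```

Emit:
send_rows([
  {"fingers": 0.2, "translation": [1.5, 0, 40], "yaw": 0},
  {"fingers": 0.2, "translation": [0, 0, 40], "yaw": 0},
  {"fingers": 0.2, "translation": [0, 0, 30], "yaw": 0},
  {"fingers": 0.2, "translation": [0, 0, 16], "yaw": 0},
  {"fingers": 0.2, "translation": [0, 0, 0], "yaw": 0},
])

```text
time_s: 27.38
position: [0.4463, 0.1093, 0.0811]
eef_rot: [-0.001, 0.0, 1.0, -0.0]
contact_force: [0.8, -0.6, -0.8]
opening: 0.0343
finger_force: 19.9
```

Emit:
send_rows([
  {"fingers": 0.2, "translation": [0, 0, 1], "yaw": 0},
  {"fingers": 0.2, "translation": [0, 0, 1], "yaw": 0},
  {"fingers": 0.2, "translation": [0, 0, 0], "yaw": 0},
  {"fingers": 0.2, "translation": [0, 0, 0], "yaw": 0},
])

```text
time_s: 27.88
position: [0.4466, 0.1094, 0.0805]
eef_rot: [0.0, 0.0, 1.0, 0.0]
contact_force: [-0.4, 0.5, -0.6]
opening: 0.034
finger_force: 19.9
```

Emit:
send_rows([
  {"fingers": 0.2, "translation": [0, 0, 1], "yaw": 0},
  {"fingers": 0.2, "translation": [0, 0, 0], "yaw": 0},
  {"fingers": 0.2, "translation": [0, 0, 0], "yaw": 0},
])

```text
time_s: 28.25
position: [0.4463, 0.1093, 0.079]
eef_rot: [-0.0, 0.0, 1.0, -0.0]
contact_force: [-0.1, -0.1, -1.1]
opening: 0.0336
finger_force: 19.9
```

Emit:
send_rows([
  {"fingers": 0.2, "translation": [0, 0, 0.8], "yaw": 0},
  {"fingers": 0.2, "translation": [0, 0, 0], "yaw": 0},
  {"fingers": 0.2, "translation": [0, 0, 0], "yaw": 0},
])

```text
time_s: 28.62
position: [0.4467, 0.1094, 0.0786]
eef_rot: [0.0, -0.0, 1.0, 0.0]
contact_force: [-0.5, -0.2, 3.0]
opening: 0.0341
finger_force: 19.9
```

Contact. I'll release, retreat and look.

Emit:
send_rows([
  {"fingers": 0.54, "translation": [0, 0, 0], "yaw": 0},
  {"fingers": 0.54, "translation": [0, 0, 0], "yaw": 0},
  {"fingers": 0.54, "translation": [0, 0, 0], "yaw": 0},
  {"fingers": 0.54, "translation": [0, 0, -15], "yaw": 0},
  {"fingers": 0.54, "translation": [0, 0, -40], "yaw": 0},
])

```text
time_s: 29.25
position: [0.4445, 0.109, 0.1325]
eef_rot: [-0.002, -0.0, 1.0, -0.0]
contact_force: [-0.1, 0.0, -0.0]
opening: 0.0475
finger_force: 0.0
```

Emit:
send_rows([
  {"fingers": 0.54, "translation": [0, -18, -50], "yaw": 0},
  {"fingers": 0.54, "translation": [0, -18, -50], "yaw": 0},
  {"fingers": 0.54, "translation": [0, -20, -50], "yaw": 0},
  {"fingers": 0.54, "translation": [0, -20, 0], "yaw": 0},
  {"fingers": 0.54, "translation": [0, 0, 0], "yaw": 0},
])

```text
time_s: 29.88
position: [0.4467, 0.0326, 0.2849]
eef_rot: [0.001, 0.001, 1.0, 0.0]
contact_force: [0.4, -0.3, 0.4]
opening: 0.0478
finger_force: 0.0
```

```bash
python3 plan.py
python3 - <<'E'
from rig import r
import cv2,numpy as np
a=r.get_image('wrist')[:,:,::-1][40:310,50:470]; b=r.get_image('scene')[:,:,::-1][90:290,150:460]
cv2.imwrite('pics/e.png',np.vstack([cv2.resize(a,(500,300)),cv2.resize(b,(500,300))]))
E
```

```text
t 29.875 pos [446.7  32.6 284.9] th -0.12 open 47.8 F [ 0.4 -0.3  0.4] 0.0
```

View pics/e.png

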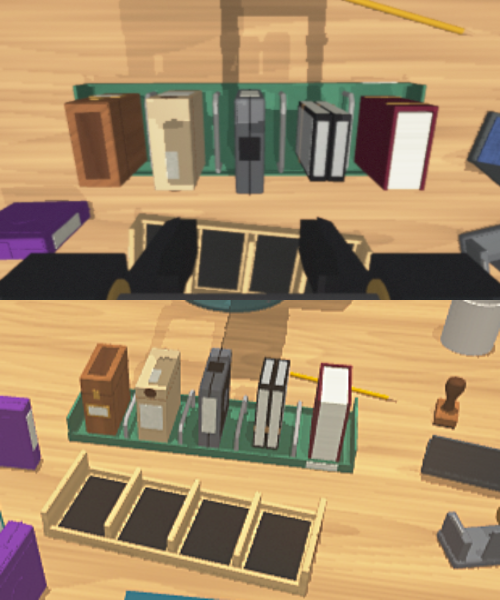

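All four items stand upright, one to a bay and in tray order. The wrist crop has the index box at x≈105, carton 175, tape 250 and cassettes 323. The register is in place at 400, and the tray is empty.

```bash
python3 -c "
from rig import r
print(r.sign_off())"
```

```text
the job is handed in; nothing more can be done
None
```

I put all four items in the rack's empty bays, upright and in tray order (cassettes, tape, carton, index box from the left), left the register where it stood, and handed the job in at about 30 s.

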